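# Tip the wide battery pack out of its charging cradle

### The arm

A 6-joint arm with a two-finger parallel gripper is mounted at the origin on the work surface. World frame = base frame: x ahead of the robot, y to its left, z up, the work surface at z = 0. Lengths are in m, angles in degrees, forces in N, time in s.
With the tool pointing down it reaches from about 0.35 to 0.725 m from the base axis. Payload 6 kg.
Tool frame: the origin (TCP) lies on the centre line of the jaws, within the pads' length; the fingertips stand 25 mm ahead of it and the grasp point (between the pads) lies 6 mm ahead of it; z points along the fingers, y is the line along which they close (so a half turn about z gives the same grasp; the last joint's range is limited). The gripper opens to 85 mm and grips with 20 to 120 N. Pads are 22 mm wide; open, the fingers measure 114 mm over their backs; the gripper's body (76 mm by 85 mm) begins 54 mm behind the grasp point. The pads swing forward as they close: fully open they stand 13 mm farther back than shut.
Start: joints at [-56.282, 2.303, 4.859, 0, -92.561, -19.12], TCP at [0.151, -0.581, 0.228] pointing down, gripper open.
Joint ranges: [-146.85, 146.85], [-73.84, 115.35], [-62.03, 85.46], [-188.31, 113.3], [-161.28, -10.13], [-171.36, 171.36]. Speed limits (degrees/s): [147.25, 147.25, 172.46, 180, 180, 180].

### API

Orientations are given as [roll, pitch, yaw] about the fixed x, y, z axes, in that order (R = Rz(yaw) Ry(pitch) Rx(roll)).
In Python, from workcell import arm gives the robot as it stands. The module is installed in compiled form; this text tells all that it offers.
- The arm moves only by the tool play_rows, never from a script. Its argument "plan" is a list of rows, each an object of numbers: "x", "y", "z": the shift along the tool's x, y, z in m; "roll": the turn about the tool's z in rad. In form: [{"x": .., "y": .., "z": .., "roll": ..}, ...]. A call has 1 to 8 rows; each row shifts and turns the commanded pose from where the row before left it, along the tool's axes as they then stand; what a row does not reach is not made up. A row lasts 1/12 s, in which the tool goes at most 41.7 mm and 7.16 degrees, less where a joint would pass 70% of its speed; a pose out of reach is approached as far as the arm can. A call with a gripper value outside its range is refused whole. "claw" is the closure, from 0 (fully open) to 1 (shut), set as the call begins (left out, the last holds). The fingers move at their own pace and stop on an object; "newtons" is the grip in N (left out, the last holds). Time passes only in rows, so rows that do not move let the fingers close. It gives the time, the measured TCP pose, the force, the opening and the grip force at its end, in the units of the state.
- arm.sense(): the state, without advancing time (a new reading comes with each control period).
- arm.read_camera(name): name is "scene" or "top" or "wrist"; returns the picture (480x640x3 uint8, blue, green, red); there is no depth.
- arm.camera_model(name): a dict with "fx", "fy", "cx", "cy" (pixels), "T" (4x4, takes a point from camera to world coordinates); the wrist camera has in their place "mount" (4x4, takes a point from camera to tool coordinates, whose origin is the TCP and whose axes are the flange's). Camera axes: x right, y down, z forward; pixel columns grow to the right and rows downward; lengths in m; the calibration is good to about 2 mm. A picture is of the moment at which its call begins: read the wrist's pose just before it. camera_model takes no time and is no camera call.
- arm.finish_job(): hands the job in; it is judged then, once.
Trained networks look in the newest picture that a camera, given by its name, has taken for a name from the list of things; names that differ only in an ending like _2 or _b are one class to them, and where a whole thing is asked for, a point or a joint stands for the part that bears it (a point fixed in the world has none). Each returns a list of dicts, best first, with "score" (0 to 1); they miss things now and then, are a little off and sometimes report something else, mostly with a low value. They report only what shows in the picture. A call takes as long as a camera call. They do not tell look-alikes from the thing itself.
- arm.boxes_of(camera, query): "location" ([column, row] in pixels, amid what is visible of it).
- arm.pinpoint(camera, query): "location" ([column, row] in pixels: a listed point, or the origin of a listed thing).
The state is a dict: "time": time; "joints": joint angles; "joint_velocities": joint speeds; "effort": joint torques, N m; "tcp_pos": TCP position; "orientation": TCP orientation; "ft_force": force on the tool from outside, world axes, zero at the start; "torque": the same for the moment, N m; "opening": finger opening in m; "grasp_force": force on a finger pad.
Only numpy, scipy, OpenCV 4.12 (cv2) and the standard library are available. Lean on these libraries where they do the work, as an engineer would, in place of code of your own. Each camera call takes 0.05 s, during which the arm holds its last target. There are 200 camera calls.

### The job

Two battery packs lie flush in grey press-to-tip charging cradles on the repair bench. Press down the wide pack at the notched end of its cradle until its other end tips up and stays up, then grip that raised end, lift the pack out and set it down (do not drop it) in the empty metal tray, flat and right side up. Leave the slim pack lying flush in its own cradle.

Things in the scene. Friction and masses are not known exactly. Their poses are not given: they have to be found in the camera images.
- pack_wide: black box, pale label on top, 80 mm long (x), 40 wide (y), 16 thick, 80-150 g; origin: underside centre. Starts flush in cradle_wide, axes parallel, 2 mm side play. Pressed (under 2 N) by its +x end past 18 deg it falls on to 28 deg, leans at the notch wall and stays. Then its -x end stands bare above the rim: top edge 18 above it at cradle x=-28, bottom edge 4 above at x=-35; grip at x=-24 across y.
- cradle_wide: grey, fixed, 105.5 mm (x -51 to +54.5) by 62 (y); origin on the bench under the resting pack's centre. Rim 40 high; the +x end is the thumb notch, only 28 high from x=42. Pocket x -42 to 44.5, y +-22; level floor 24 high ends in a ridge at x=2.5, then a 28 deg ramp down. Press at x=30: a 22 wide fingertip sinks 8 below the rim, a narrow one 15. Yaw within 35 deg, notch away from the robot.
- pack_slim: black box with a pale label on top, like the wide pack but only 26 mm wide (own y); 80 long, 16 thick, 50 to 105 g. Origin: centre of its underside. Lies flush in a like but narrower grey cradle (48 wide, not listed) and would tip the same way if pressed. To be left alone.
- tray: empty low open tray of bare aluminium fixed to the bench, 136 mm (own x) by 116 (own y) outside, walls 14 high and 3 thick, inner floor 3 mm above the bench. Origin: on the bench under its centre. The tipped pack's lowest edge hangs 34 mm below the level of the rim, so held so it touches the tray floor at nearly the hand height of the grasp.
Not all that is in view belongs to the job. What is shaped like the cradle_wide but blue is not meant.

How it is judged (in metres and radians):
On the way, in this order (a step that is already met when the one before it is completed fails the run):
1. the wide pack is tipped up by more than 20 degrees, still in its pocket (angle between pack_wide's own z axis and vertical above 0.35 rad and horizontal distance between pack_wide and cradle_wide below 0.02 m and z of pack_wide in the frame of cradle_wide below 0.04 m), for 0.2 s.
2. the wide pack is lowered into the tray in the fingers: the centre of its underside under 50 mm above the bench and within 50 mm of the tray's centre (horizontal distance between pack_wide and tray below 0.05 m and z of pack_wide in the frame of tray below 0.05 m and contact force between the fingers and pack_wide above 0.5 N), for 0.1 s.
At the end, for the whole second after the job is handed in: The wide pack lies at rest in the tray, right side up and flat within 10 degrees, on the tray's floor (underside centre less than 10 mm above the bench) with its centre within 50 mm of the tray's centre; the slim pack is within 15 mm and 10 degrees of where it was (horizontal distance between pack_wide and tray below 0.05 m and z of pack_wide in the frame of tray below 0.01 m and angle between pack_wide's own z axis and vertical below 0.175 rad and linear speed of pack_wide below 0.03 m/s and not (distance of pack_slim from where it was at the start of the episode above 0.015 m or angle between pack_slim's own z axis and vertical above 0.175 rad)); the robot touches nothing.
It fails at once if the slim pack is moved by more than 15 mm or tipped by more than 10 degrees (distance of pack_slim from where it was at the start of the episode above 0.015 m or angle between pack_slim's own z axis and vertical above 0.175 rad).
It also fails if it takes over 48 s, if anything falls off the work surface, if the arm or the gripper's body presses on something with over 40 N, if the wrist force passes 120 N, or if a joint passes its speed limit or range.

## Working session

There is one attempt and no reset: what is moved stays moved. The work goes in short steps, Python scripts to look and compute and a tool call to move; the robot and the scene stay as the last step left them, time stands still between calls to the robot, and variables do not carry over. Pictures are saved under pics/ and viewed, at most 10 in all, crops included, and the job is handed in when it is done.

Besides the shell and the picture viewer there is one more tool, called as a command line: name --argument value ..., lists and objects as JSON in quotes. play_rows: Moves the arm, as the interface text tells. Its arguments: {"type":"object","properties":{"plan":{"type":"array"},"claw":{"type":"number"},"newtons":{"type":"number"}},"required":["plan"]}

```bash
mkdir -p pics; cat > h.py <<'E'
import numpy as np, cv2
from workcell import arm
def ray(cam,px):
    m=arm.camera_model(cam); T=np.array(m["T"])
    d=T[:3,:3]@np.array([(px[0]-m["cx"])/m["fx"],(px[1]-m["cy"])/m["fy"],1]); return T[:3,3],d
def atz(cam,px,z):
    o,d=ray(cam,px); return o+d*(z-o[2])/d[2]
def proj(cam,P):
    m=arm.camera_model(cam); T=np.array(m["T"]); p=T[:3,:3].T@(np.array(P,float)-T[:3,3])
    return np.array([m["fx"]*p[0]/p[2]+m["cx"],m["fy"]*p[1]/p[2]+m["cy"]])
E
python3 - <<'E'
from h import *
for c in ("top","scene"):
    cv2.imwrite(f"pics/{c}0.png",arm.read_camera(c))
    print(c,arm.camera_model(c)["T"])
    for q in ("pack_wide","cradle_wide","pack_slim","tray"):
        for f,z in ((arm.pinpoint,{"pack_wide":.024,"cradle_wide":0,"pack_slim":.024,"tray":0}[q]),):
            for r in f(c,q)[:3]: print(c,q,np.round(r["location"]),round(r["score"],2),np.round(atz(c,r["location"],z),3))
print(arm.sense())
E
```

```text
top [[-1.24154530e-02 -9.84606970e-01  1.74341537e-01  3.05731078e-01]
 [-9.99899375e-01  1.34216273e-02  4.59342095e-03 -5.87398960e-05]
 [-6.86266141e-03 -1.74266964e-01 -9.84674530e-01  1.00679995e+00]
 [ 0.00000000e+00  0.00000000e+00  0.00000000e+00  1.00000000e+00]]
top pack_wide [314. 226.] 0.78 [0.505 0.023 0.024]
top cradle_wide [236. 296.] 0.92 [0.372 0.178 0.   ]
top cradle_wide [329. 314.] 0.87 [ 0.335 -0.004  0.   ]
top cradle_wide [314. 228.] 0.67 [0.506 0.023 0.   ]
top pack_slim [190. 237.] 0.62 [0.486 0.266 0.024]
top tray [193. 236.] 0.67 [0.493 0.268 0.   ]
top tray [438. 222.] 0.56 [ 0.515 -0.226  0.   ]
scene [[-0.16553231  0.77304021 -0.61237888  1.03935358]
 [ 0.98619605  0.13230252 -0.09956604  0.10167957]
 [ 0.00405071 -0.62040703 -0.78426954  0.77929642]
 [ 0.          0.          0.          1.        ]]
scene pack_wide [330. 272.] 0.7 [0.51  0.028 0.024]
scene cradle_wide [329. 277.] 0.93 [0.504 0.026 0.   ]
scene cradle_wide [426. 225.] 0.72 [0.364 0.179 0.   ]
scene cradle_wide [323. 200.] 0.63 [ 0.335 -0.011  0.   ]
scene pack_slim [480. 278.] 0.76 [0.482 0.269 0.024]
scene tray [179. 265.] 0.72 [ 0.522 -0.226  0.   ]
{'time': 0.5, 'joints': array([-5.62819224e+01,  2.30429962e+00,  4.85771662e+00, -1.05656924e-03,
       -9.25617925e+01, -1.91190712e+01]), 'joint_velocities': array([-0.01298074, -0.08607467, -0.00333405,  0.0691992 , -0.07306489,
       -0.03300572]), 'effort': array([ 1.87586404e-03, -3.67546999e+01,  3.47159636e+01,  6.92759067e+00,
       -1.16514151e-03, -1.98370387e-08]), 'tcp_pos': array([ 0.15123989, -0.58059397,  0.22783832]), 'orientation': array([ 1.79991741e+02, -1.74595910e-03, -1.65400946e+02]), 'ft_force': array([-0.25116091, -1.35493868, -0.22457619]), 'torque': array([ 0.016854  ,  0.00950708, -0.03497908]), 'grasp_force': 0.0, 'opening': 0.085554021840287}
```

View pics/top0.png

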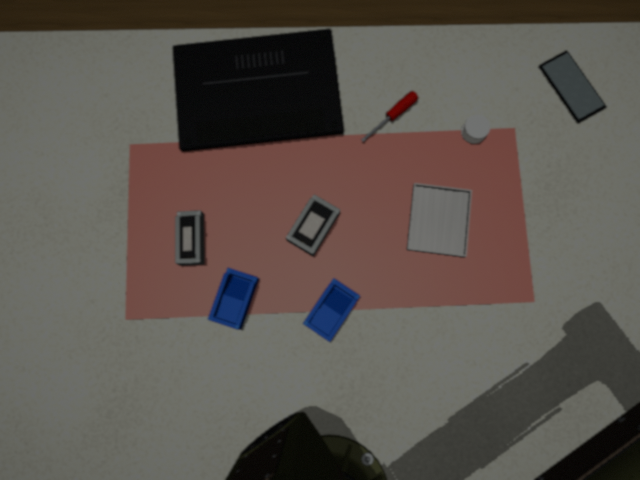

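View pics/scene0.png

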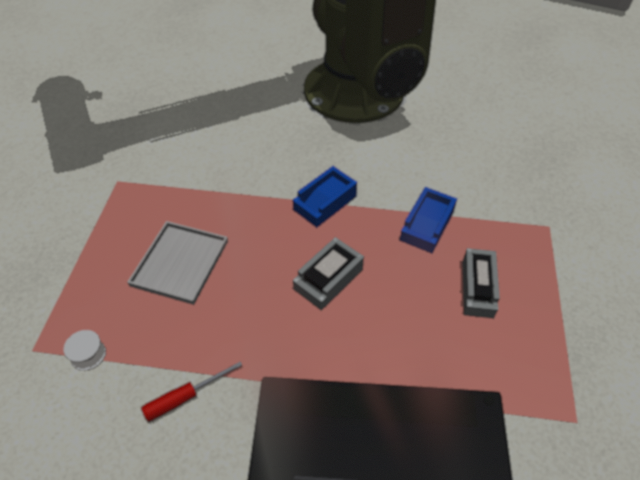

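The top view shows the wide grey cradle at px (314,226), with its notch up and to the right at about (328,204). The slim cradle is at (189,237), the tray at (439,220), and there are two blue decoys. The scene view agrees: wide cradle (329,272), notch at lower left (308,293), tray (179,262). Next I'll fit the silhouettes.

```bash
cat >> h.py <<'E'
from scipy.optimize import minimize
CR=np.array([[x,y,z] for y in(-.031,.031) for x,z in((-.051,0),(-.051,.04),(.042,.04),(.0545,.028),(.0545,0))])
TR=np.array([[x,y,z] for y in(-.058,.058) for x in(-.068,.068) for z in(0,.014)])
def pose(P,q):
    c,s=np.cos(q[2]),np.sin(q[2]); return P@np.array([[c,s,0],[-s,c,0],[0,0,1]])+[q[0],q[1],0]
def mask(img,c,r):
    hsv=cv2.cvtColor(img,cv2.COLOR_BGR2HSV)
    m=((hsv[...,1]<70)).astype(np.uint8)
    w=np.zeros_like(m); cv2.circle(w,(int(c[0]),int(c[1])),r,1,-1); m&=w
    n,l,s,_=cv2.connectedComponentsWithStats(m); k=1+np.argmax(s[1:,4])
    cs,_=cv2.findContours((l==k).astype(np.uint8),cv2.RETR_EXTERNAL,cv2.CHAIN_APPROX_NONE)
    return cv2.convexHull(max(cs,key=cv2.contourArea)).reshape(-1,2).astype(np.float32)
def fit(obs,P,q0):
    def cost(q):
        t=0
        for cam,h in obs:
            g=cv2.convexHull(np.array([proj(cam,p) for p in pose(P,q)],np.float32))
            a,b=cv2.contourArea(g),cv2.contourArea(h); i,_=cv2.intersectConvexConvex(g,h); t+=(a+b-2*i)/b
        return t
    S=np.array([q0]+[np.array(q0)+d for d in ([.01,0,0],[0,.01,0],[0,0,.15])])
    r=minimize(cost,q0,method="Nelder-Mead",options=dict(initial_simplex=S,xatol=1e-4,fatol=1e-4)); return r.x,r.fun
E
python3 - <<'E'
from h import *
t=cv2.imread("pics/top0.png");s=cv2.imread("pics/scene0.png")
for n,P,ct,cs,rt,rs,q0 in (("cradle",CR,(314,226),(329,272),38,45,(.507,.025,-.5)),("tray",TR,(439,220),(179,262),52,60,(.515,-.226,-.1)),("slim",CR*[1,24/31,1],(189,237),(481,283),35,40,(.486,.268,0))):
    a=("top",mask(t,ct,rt));b=("scene",mask(s,cs,rs))
    for o in ([a],[b],[a,b]): q,f=fit(o,P,q0); print(n,np.round(q[:2],4),np.degrees(q[2]).round(1),round(f,3))
E
```

```text
cradle [0.5086 0.0264] -31.4 0.024
cradle [0.5056 0.027 ] -29.6 0.048Traceback (most recent call last):
  File "<stdin>", line 5, in <module>
  File "h.py", line 31, in fit
    r=minimize(cost,q0,method="Nelder-Mead",options=dict(initial_simplex=S,xatol=1e-4,fatol=1e-4)); return r.x,r.fun
    res = _minimize_neldermead(fun, x0, args, callback, bounds=bounds,
                               **options)
    fxr = func(xr)
    fx = function(np.copy(x), *(wrapper_args + args))
  File "h.py", line 27, in cost
    g=cv2.convexHull(np.array([proj(cam,p) for p in pose(P,q)],np.float32))
                               ~~~~^^^^^^^
  File "h.py", line 9, in proj
    m=arm.camera_model(cam); T=np.array(m["T"]); p=T[:3,:3].T@(np.array(P,float)-T[:3,3])
ValueError: time passes only in moves, steps and waits
```

```bash
sed -i 's/^from workcell import arm/from workcell import arm\nimport functools\ncm=functools.cache(lambda n: arm.camera_model(n))/; s/m=arm.camera_model(cam)/m=cm(cam)/' h.py
python3 - <<'E'
from h import *
t=cv2.imread("pics/top0.png");s=cv2.imread("pics/scene0.png")
for n,P,ct,cs,rt,rs,q0 in (("cradle",CR,(314,226),(329,272),38,45,(.507,.025,-.5)),("tray",TR,(439,220),(179,262),52,60,(.515,-.226,-.1)),("slim",CR*[1,24/31,1],(189,237),(481,283),35,40,(.486,.268,0))):
    a=("top",mask(t,ct,rt));b=("scene",mask(s,cs,rs))
    for o in ([a],[b],[a,b]): q,f=fit(o,P,q0); print(n,np.round(q[:2],4),np.degrees(q[2]).round(1),round(f,3))
print(cm("wrist"),arm.sense()["time"])
E
```

```text
cradle [0.5086 0.0264] -31.4 0.024
cradle [0.5056 0.027 ] -29.6 0.048
cradle [0.5076 0.0267] -31.7 0.081
tray [ 0.5182 -0.226 ] -7.9 0.011
tray [ 0.5162 -0.2256] -8.4 0.015
tray [ 0.5177 -0.2261] -7.7 0.041
slim [0.486  0.2691] 4.3 0.091
slim [0.4831 0.2686] 1.4 0.039
slim [0.4848 0.2686] 1.4 0.137
{'fx': 374.7553488023891, 'fy': 374.7553488023891, 'cx': 322.63376757836454, 'cy': 236.76851351158282, 'mount': array([[-9.47118400e-04, -9.49698631e-01, -3.13163876e-01,
         8.02146380e-02],
       [ 9.99998730e-01, -1.30078286e-03,  9.20395123e-04,
        -6.65466934e-04],
       [-1.28145619e-03, -3.13162607e-01,  9.49698657e-01,
        -1.45710878e-01],
       [ 0.00000000e+00,  0.00000000e+00,  0.00000000e+00,
         1.00000000e+00]])} 0.5
```

play_rows --plan '[{"roll": 0.1}, {"roll": 0.1}, {"roll": 0.1}, {"roll": 0.1}, {"roll": 0.1}, {"roll": 0.1}, {"roll": 0.1}, {"roll": 0.096}]' --claw 1

```text
invalid input
```

play_rows --plan '[{"y": 0.038, "x": -0.001}, {"y": 0.038, "x": -0.001}, {"y": 0.038, "x": -0.001}, {"y": 0.038, "x": -0.001}, {"y": 0.038, "x": -0.001}, {"y": 0.038, "x": -0.001}, {"y": 0.038, "x": -0.001}, {"y": 0.038, "x": -0.001}]'

```text
invalid input
```

play_rows --plan '[{"y": 0.038, "x": -0.001, "z": 0.008}, {"y": 0.038, "x": -0.001, "z": 0.008}, {"y": 0.038, "x": -0.001, "z": 0.008}, {"y": 0.038, "x": -0.001, "z": 0.008}, {"y": 0.038, "x": -0.001, "z": 0.008}, {"y": 0.038, "x": -0.001, "z": 0.008}, {"y": 0.038, "x": -0.001, "z": 0.008}, {"y": 0.038, "x": -0.001, "z": 0.008}]'

```text
invalid input
```

play_rows --plan '[{"x": 0, "y": 0, "z": 0, "roll": 0.1}, {"x": 0, "y": 0, "z": 0, "roll": 0.1}, {"x": 0, "y": 0, "z": 0, "roll": 0.1}, {"x": 0, "y": 0, "z": 0, "roll": 0.1}, {"x": 0, "y": 0, "z": 0, "roll": 0.1}, {"x": 0, "y": 0, "z": 0, "roll": 0.1}, {"x": 0, "y": 0, "z": 0, "roll": 0.1}, {"x": 0, "y": 0, "z": 0, "roll": 0.096}]' --claw 1

```text
time: 1.17
tcp_pos: [0.1513, -0.5806, 0.2278]
orientation: [180.0, -0.0, 148.7]
ft_force: [0.5, -0.3, -0.3]
opening: 0.0001
grasp_force: 0.0
```

play_rows --plan '[{"x": -0.001, "y": 0.038, "z": 0, "roll": 0}, {"x": -0.001, "y": 0.038, "z": 0, "roll": 0}, {"x": -0.001, "y": 0.038, "z": 0, "roll": 0}, {"x": -0.001, "y": 0.038, "z": 0, "roll": 0}, {"x": -0.001, "y": 0.038, "z": 0, "roll": 0}, {"x": -0.001, "y": 0.038, "z": 0, "roll": 0}, {"x": -0.001, "y": 0.038, "z": 0, "roll": 0}, {"x": -0.001, "y": 0.038, "z": 0, "roll": 0}]'

```text
time: 1.83
tcp_pos: [0.3152, -0.3226, 0.2282]
orientation: [180.0, 0.1, 149.0]
ft_force: [0.5, -0.1, 1.6]
opening: 0.0004
grasp_force: 0.0
```

play_rows --plan '[{"x": -0.001, "y": 0.038, "z": 0.008, "roll": 0}, {"x": -0.001, "y": 0.038, "z": 0.008, "roll": 0}, {"x": -0.001, "y": 0.038, "z": 0.008, "roll": 0}, {"x": -0.001, "y": 0.038, "z": 0.008, "roll": 0}, {"x": -0.001, "y": 0.038, "z": 0.008, "roll": 0}, {"x": -0.001, "y": 0.038, "z": 0.008, "roll": 0}, {"x": -0.001, "y": 0.038, "z": 0.008, "roll": 0}, {"x": -0.001, "y": 0.038, "z": 0.008, "roll": 0}]'

```text
time: 2.5
tcp_pos: [0.4789, -0.0658, 0.164]
orientation: [179.9, 0.0, 149.0]
ft_force: [0.4, -0.7, 0.6]
opening: -0.0
grasp_force: 0.0
```

play_rows --plan '[{"x": -0.001, "y": 0.032, "z": 0.008, "roll": 0}, {"x": -0.001, "y": 0.032, "z": 0.008, "roll": 0}, {"x": -0.001, "y": 0.032, "z": 0.006, "roll": 0}, {"x": 0, "y": 0, "z": 0, "roll": 0}, {"x": 0, "y": 0, "z": 0, "roll": 0}]'

```text
time: 2.92
tcp_pos: [0.5302, 0.0141, 0.1409]
orientation: [-179.9, -0.1, 149.1]
ft_force: [0.2, -0.9, -0.8]
opening: -0.0002
grasp_force: 0.0
```

```bash
python3 - <<'E'
from h import *
s=arm.sense(); im=arm.read_camera("wrist"); cv2.imwrite("pics/w1.png",im)
from scipy.spatial.transform import Rotation as R
T=np.eye(4);T[:3,:3]=R.from_euler("xyz",s["orientation"],degrees=True).as_matrix();T[:3,3]=s["tcp_pos"]
np.save("w1.npy",T@np.array(cm("wrist")["mount"]))
print(s["tcp_pos"],s["orientation"],s["time"])
for q in("cradle_wide","pack_wide"): print([(np.round(r["location"]),round(r["score"],2)) for r in arm.pinpoint("wrist",q)[:2]])
E
```

```text
[0.53021298 0.01407847 0.14086977] [-1.79905070e+02 -8.23358181e-02  1.49108423e+02] 2.9167
[]
[(array([323., 194.]), 0.58)]
```

View pics/w1.png

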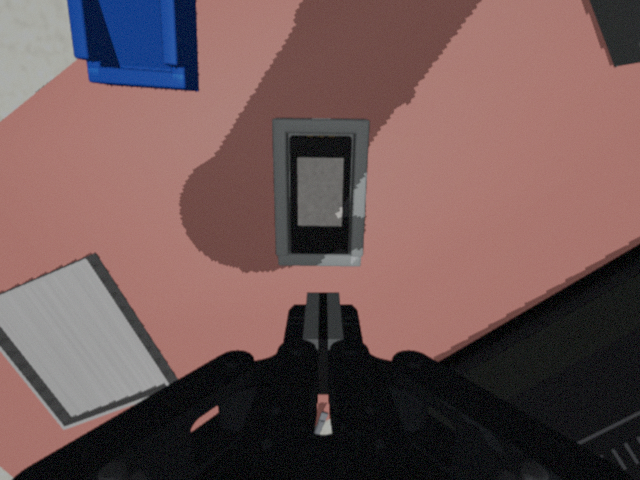

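The wrist view shows the wide cradle straight on: near rim corners (273,119) and (369,119), notch end (279,266) to (361,266), pack label centred at (320,191), fingertips at (323,300).

```bash
python3 - <<'E'
from h import *
T=np.load("w1.npy"); m=dict(cm("wrist")); m["T"]=T
h0=cm; import h
h.cm=lambda n: m if n=="wrist" else h0(n)
def A(p,z): return atz("wrist",p,z)[:2]
a,b=A((273,119),.04),A((369,119),.04); c,d=A((279.5,266),.028),A((361.5,266),.028)
print("w",np.linalg.norm(a-b),np.linalg.norm(c-d),"len",np.linalg.norm((c+d-a-b)/2))
v=(c+d-a-b)/2; yaw=np.arctan2(v[1],v[0]); u=v/np.linalg.norm(v)
print("yaw",np.degrees(yaw),"origin",(a+b)/2+.051*u,(c+d)/2-.0545*u)
print("label",A((320,191.5),.04))
im=cv2.imread("pics/w1.png"); hu=mask(im,(320,192),95); print(len(hu),hu.min(0),hu.max(0),fit([("wrist",hu)],CR,(.508,.0265,-.54)))
E
```

```text
w 0.060293592557437915 0.06112498758726752 len 0.10468910168164518
yaw -31.26387481215669 origin [0.50731564 0.0259007 ] [0.5066225  0.02632154]
label [0.50287891 0.02804744]
17 [272. 117.] [369. 266.] (array([ 0.50648042,  0.02559301, -0.5517737 ]), np.float64(0.008540443945313121))
```

play_rows --plan '[{"x": -0.004, "y": -0.002, "z": 0.01, "roll": 0.006}, {"x": 0, "y": 0, "z": 0.03, "roll": 0}, {"x": 0, "y": 0, "z": 0.02, "roll": 0}, {"x": 0, "y": 0, "z": 0.011, "roll": 0}, {"x": 0, "y": 0, "z": 0, "roll": 0}, {"x": 0, "y": 0, "z": 0, "roll": 0}]'

```text
time: 3.57
tcp_pos: [0.5326, 0.0085, 0.0712]
orientation: [-180.0, 0.0, 148.6]
ft_force: [0.4, -0.4, 0.8]
opening: -0.0004
grasp_force: 0.0
```

play_rows --plan '[{"x": 0, "y": 0, "z": 0.002, "roll": 0}, {"x": 0, "y": 0, "z": 0.002, "roll": 0}, {"x": 0, "y": 0, "z": 0.002, "roll": 0}, {"x": 0, "y": 0, "z": 0.002, "roll": 0}, {"x": 0, "y": 0, "z": 0.001, "roll": 0}, {"x": 0, "y": 0, "z": 0.001, "roll": 0}, {"x": 0, "y": 0, "z": 0, "roll": 0}, {"x": 0, "y": 0, "z": 0, "roll": 0}]'

```text
time: 4.23
tcp_pos: [0.5326, 0.0092, 0.0609]
orientation: [-180.0, -0.0, 148.7]
ft_force: [-0.3, 1.2, -0.9]
opening: -0.0002
grasp_force: 0.0
```

```bash
python3 - <<'E'
from h import *
cv2.imwrite("pics/w2.png",np.hstack([arm.read_camera("wrist")[80:320,200:500],arm.read_camera("scene")[200:440,200:500]]))
E
```

```text
(no output)
```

View pics/w2.png

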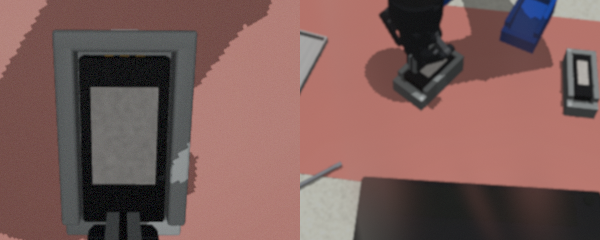

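The crops show the pack's near end starting to rise: gold contacts are visible along its near edge at (125,55). I'll press further.

play_rows --plan '[{"x": 0, "y": 0, "z": 0.001, "roll": 0}, {"x": 0, "y": 0, "z": 0.001, "roll": 0}, {"x": 0, "y": 0, "z": 0.001, "roll": 0}, {"x": 0, "y": 0, "z": 0, "roll": 0}, {"x": 0, "y": 0, "z": 0, "roll": 0}]'

```text
time: 4.75
tcp_pos: [0.5325, 0.0092, 0.0578]
orientation: [-180.0, -0.0, 148.6]
ft_force: [0.0, -0.2, -0.6]
opening: -0.0001
grasp_force: 0.0
```

```bash
python3 - <<'E'
from h import *
cv2.imwrite("pics/w3.png",arm.read_camera("wrist")[0:320,150:550])
E
```

```text
(no output)
```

View pics/w3.png

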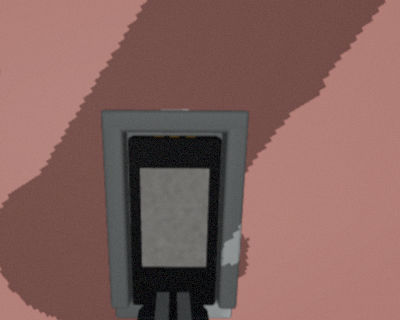

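Measured against the rim (2.4 px/mm), the pack's near edge is 94 px, or 39 mm, so the pack is still flat. I'll continue down in small steps.

play_rows --plan '[{"x": 0, "y": 0, "z": 0.001, "roll": 0}, {"x": 0, "y": 0, "z": 0.001, "roll": 0}, {"x": 0, "y": 0, "z": 0.001, "roll": 0}, {"x": 0, "y": 0, "z": 0, "roll": 0}, {"x": 0, "y": 0, "z": 0, "roll": 0}]'

```text
time: 5.22
tcp_pos: [0.5325, 0.0092, 0.0548]
orientation: [-180.0, -0.0, 148.6]
ft_force: [-0.6, -0.7, 0.2]
opening: 0.0
grasp_force: 0.0
```

```bash
python3 - <<'E'
from h import *
print(arm.sense()["ft_force"], arm.sense()["tcp_pos"])
cv2.imwrite("pics/w4.png",np.hstack([arm.read_camera("wrist")[60:360,200:500],cv2.resize(arm.read_camera("scene")[220:320,270:400],(390,300))]))
E
```

```text
[-0.64150818 -0.6711757   0.15281395] [0.53252896 0.00921392 0.05478971]
```

View pics/w4.png

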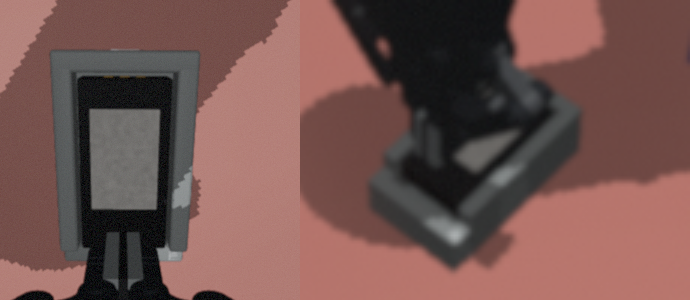

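The wrist crop shows the pack still parallel to the rim; its label taper matches the rim's, and there is no force. So the tips aren't touching yet. I'll go on and track the label numerically.

```bash
cat > lab.py <<'E'
from h import *
def lab():
    im=arm.read_camera("wrist"); g=cv2.cvtColor(im,cv2.COLOR_BGR2HSV)
    m=((g[...,1]<60)&(g[...,2]>95)).astype(np.uint8); m[:, :260]=0; m[:,390:]=0; m[:100]=0; m[300:]=0
    m=cv2.morphologyEx(m,cv2.MORPH_OPEN,np.ones((7,7)))
    n,l,s,c=cv2.connectedComponentsWithStats(m); k=1+np.argmax(s[1:,4])
    rows=np.where(l.any(1))[0]; y0,h=s[k,1],s[k,3]
    w=(l==k).sum(1); s_=arm.sense()
    print("label x0,y0,w,h",s[k,:4],"top/bot width",w[y0+8:y0+16].mean(),w[y0+h-16:y0+h-8].mean(),"F",s_["ft_force"].round(2),s_["tcp_pos"].round(4),s_["time"])
lab()
E
python3 lab.py
```

```text
label x0,y0,w,h [290 169  69  99] top/bot width 69.0 64.0 F [ 0.9  -0.12  0.77] [0.5326 0.0092 0.0549] 5.3667
```

play_rows --plan '[{"x": 0, "y": 0, "z": 0.001, "roll": 0}, {"x": 0, "y": 0, "z": 0.001, "roll": 0}, {"x": 0, "y": 0, "z": 0.001, "roll": 0}, {"x": 0, "y": 0, "z": 0, "roll": 0}, {"x": 0, "y": 0, "z": 0, "roll": 0}]'

```text
time: 5.78
tcp_pos: [0.5325, 0.0092, 0.0518]
orientation: [-180.0, -0.0, 148.6]
ft_force: [0.8, 0.3, 0.1]
opening: -0.0001
grasp_force: 0.0
```

```bash
python3 lab.py
```

```text
label x0,y0,w,h [289 171  71 101] top/bot width 70.75 66.0 F [-0.54  0.04  0.78] [0.5326 0.0092 0.0518] 5.8333
```

play_rows --plan '[{"x": 0, "y": 0, "z": 0.001, "roll": 0}, {"x": 0, "y": 0, "z": 0.001, "roll": 0}, {"x": 0, "y": 0, "z": 0.001, "roll": 0}, {"x": 0, "y": 0, "z": 0.001, "roll": 0}, {"x": 0, "y": 0, "z": 0, "roll": 0}]'

```text
time: 6.25
tcp_pos: [0.5324, 0.0092, 0.0475]
orientation: [-180.0, -0.0, 148.6]
ft_force: [-1.0, -0.4, 0.6]
opening: -0.0002
grasp_force: 0.0
```

```bash
python3 lab.py
```

```text
label x0,y0,w,h [289 172  72 103] top/bot width 72.0 67.0 F [-0.21  0.69  0.2 ] [0.5325 0.0092 0.0477] 6.3
```

play_rows --plan '[{"x": 0, "y": 0, "z": 0.001, "roll": 0}, {"x": 0, "y": 0, "z": 0.001, "roll": 0}, {"x": 0, "y": 0, "z": 0.001, "roll": 0}, {"x": 0, "y": 0, "z": 0.001, "roll": 0}, {"x": 0, "y": 0, "z": 0, "roll": 0}]'

```text
time: 6.72
tcp_pos: [0.5324, 0.0092, 0.0436]
orientation: [-180.0, -0.0, 148.6]
ft_force: [0.9, -0.5, -0.4]
opening: -0.0001
grasp_force: 0.0
```

```bash
python3 lab.py; python3 - <<'E'
from h import *
cv2.imwrite("pics/w5.png",np.hstack([arm.read_camera("wrist")[60:360,200:500],cv2.resize(arm.read_camera("scene")[220:320,270:400],(390,300))]))
E
```

```text
label x0,y0,w,h [288 174  74 105] top/bot width 74.0 69.0 F [ 0.42 -0.21  0.03] [0.5325 0.0092 0.0437] 6.7667
```

View pics/w5.png

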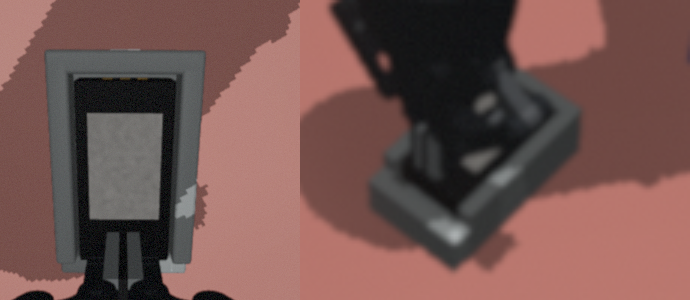

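```bash
python3 - <<'E'
from h import *
s=arm.sense()["tcp_pos"]
for t in(-.01,0,.01,.025): print(t,proj("scene",s-[0,0,t]).round(1))
for px in((318,280),(315,280)):
  print([(z,atz("scene",px,z)[:2].round(4)) for z in(.02,.03,.04,.05)])
# cradle coords for pack end corners
q=(.507,.026,np.radians(-31.3))
for p in([.04,.02,.04],[.04,-.02,.04],[.0545,.031,.028],[.0545,-.031,.028]): print(p,proj("scene",pose(np.array([p]),q)[0]).round(1))
E
```

```text
-0.01 [315.4 270.8]
0 [315.4 274.5]
0.01 [315.4 278.2]
0.025 [315.5 283.5]
[(0.02, array([0.526 , 0.0122])), (0.03, array([0.5328, 0.0134])), (0.04, array([0.5395, 0.0145])), (0.05, array([0.5463, 0.0157]))]
[(0.02, array([0.5268, 0.0074])), (0.03, array([0.5336, 0.0087])), (0.04, array([0.5403, 0.0099])), (0.05, array([0.5471, 0.0112]))]
[0.04, 0.02, 0.04] [321.6 287. ]
[0.04, -0.02, 0.04] [302.4 273.2]
[0.0545, 0.031, 0.028] [320.8 301.2]
[0.0545, -0.031, 0.028] [291.4 279.4]
```

play_rows --plan '[{"x": 0, "y": 0, "z": 0.001, "roll": 0}, {"x": 0, "y": 0, "z": 0.001, "roll": 0}, {"x": 0, "y": 0, "z": 0.001, "roll": 0}, {"x": 0, "y": 0, "z": 0.001, "roll": 0}, {"x": 0, "y": 0, "z": 0, "roll": 0}]'

```text
time: 7.28
tcp_pos: [0.5324, 0.0092, 0.0396]
orientation: [-180.0, -0.0, 148.6]
ft_force: [-0.1, 1.1, 0.3]
opening: 0.0002
grasp_force: 0.0
```

```bash
python3 lab.py
```

```text
label x0,y0,w,h [287 175  76 108] top/bot width 76.0 71.0 F [ 0.33 -0.59  0.13] [0.5325 0.0092 0.0397] 7.3333
```

```bash
python3 - <<'E'
from h import *
from scipy.spatial.transform import Rotation as R
import h
s=arm.sense(); im=arm.read_camera("wrist"); cv2.imwrite("pics/w6.png",im)
h0=cm
M=np.array(cm("wrist")["mount"])
hu=mask(im,(322,200),150); hu=hu[hu[:,1]<310]; print(hu[np.argsort(hu[:,1])].astype(int).tolist())
q=(.507,.026,np.radians(-31.3))
for dz in(0,.01,.02,.03):
    T=np.eye(4);T[:3,:3]=R.from_euler("xyz",s["orientation"],degrees=True).as_matrix();T[:3,3]=s["tcp_pos"]+[0,0,dz]
    m=dict(h0("wrist"));m["T"]=T@M; h.cm=lambda n:m
    print(dz,[proj("wrist",p).round().tolist() for p in pose(np.array([[-.051,.031,.04],[-.051,-.031,.04],[.042,.031,.04],[.042,-.031,.04]]),q)])
print(arm.sense()["joints"].round(2))
E
```

```text
[[325, 108], [310, 108], [246, 109], [405, 110], [243, 110], [242, 112], [407, 112], [242, 122], [407, 128], [246, 189], [249, 239], [397, 272]]
0 [[410.0, 109.0], [241.0, 109.0], [395.0, 330.0], [256.0, 330.0]]
0.01 [[405.0, 109.0], [247.0, 109.0], [391.0, 318.0], [259.0, 318.0]]
0.02 [[400.0, 109.0], [251.0, 110.0], [388.0, 308.0], [263.0, 308.0]]
0.03 [[395.0, 109.0], [255.0, 110.0], [385.0, 298.0], [266.0, 298.0]]
[  22.64   -4.56  -21.7    -0.    -72.87 -143.99]
```

View pics/w6.png

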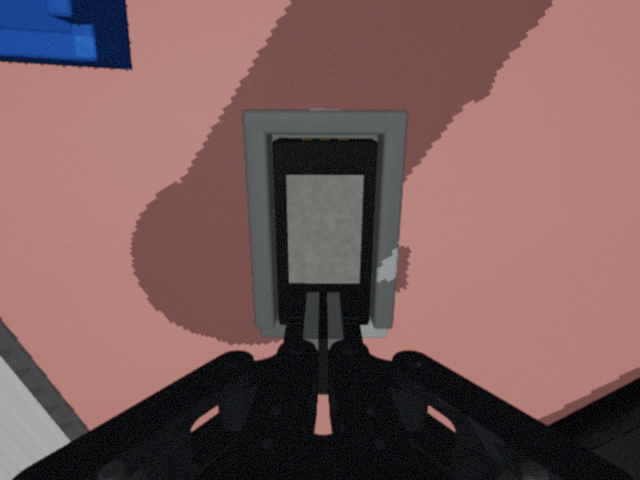

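The wrist image agrees with the reported TCP height to about 3 mm, but the shut tips (row 293) lie roughly at TCP height rather than 25 mm ahead of it. Contact will measure the true tip offset.

play_rows --plan '[{"x": 0, "y": 0, "z": 0.001, "roll": 0}, {"x": 0, "y": 0, "z": 0.001, "roll": 0}, {"x": 0, "y": 0, "z": 0.001, "roll": 0}, {"x": 0, "y": 0, "z": 0.001, "roll": 0}, {"x": 0, "y": 0, "z": 0, "roll": 0}]'

```text
time: 7.8
tcp_pos: [0.5325, 0.0092, 0.0356]
orientation: [-180.0, -0.0, 148.6]
ft_force: [-0.7, 0.4, 0.1]
opening: 0.0
grasp_force: 0.0
```

```bash
python3 lab.py
```

```text
label x0,y0,w,h [285 180  80 108] top/bot width 78.25 72.0 F [-0.87  0.62 -0.17] [0.5325 0.0092 0.0357] 7.85
```

play_rows --plan '[{"x": 0, "y": 0, "z": 0.001, "roll": 0}, {"x": 0, "y": 0, "z": 0.001, "roll": 0}, {"x": 0, "y": 0, "z": 0.001, "roll": 0}, {"x": 0, "y": 0, "z": 0, "roll": 0}]'

```text
time: 8.18
tcp_pos: [0.5324, 0.0092, 0.0326]
orientation: [-180.0, -0.0, 148.6]
ft_force: [-1.1, 0.2, -0.0]
opening: 0.0003
grasp_force: 0.0
```

```bash
python3 lab.py
```

```text
label x0,y0,w,h [284 195  82  98] top/bot width 82.0 72.125 F [-0.11 -0.13  0.56] [0.5324 0.0092 0.0327] 8.2333
```

The label has started to move (top row 180→195, height shrinking), so contact came at TCP z ≈ 0.037 and the pack is tipping. I'll press on.

play_rows --plan '[{"x": 0, "y": 0, "z": 0.001, "roll": 0}, {"x": 0, "y": 0, "z": 0.001, "roll": 0}, {"x": 0, "y": 0, "z": 0, "roll": 0}, {"x": 0, "y": 0, "z": 0, "roll": 0}]'

```text
time: 8.57
tcp_pos: [0.5325, 0.0092, 0.0308]
orientation: [-180.0, -0.0, 148.7]
ft_force: [-0.4, -0.5, -0.1]
opening: -0.0002
grasp_force: 0.0
```

```bash
python3 lab.py
```

```text
label x0,y0,w,h [283 216  84  79] top/bot width 83.375 71.375 F [ 0.23 -0.39 -0.33] [0.5326 0.0092 0.0309] 8.6167
```

play_rows --plan '[{"x": 0, "y": 0, "z": 0.001, "roll": 0}, {"x": 0, "y": 0, "z": 0.001, "roll": 0}, {"x": 0, "y": 0, "z": 0, "roll": 0}, {"x": 0, "y": 0, "z": 0, "roll": 0}]'

```text
time: 8.95
tcp_pos: [0.5325, 0.0092, 0.0288]
orientation: [-180.0, -0.0, 148.6]
ft_force: [-1.1, -0.9, 0.4]
opening: -0.0001
grasp_force: 0.0
```

```bash
python3 lab.py
```

```text
label x0,y0,w,h [282 220  86  77] top/bot width 84.5 72.25 F [-0.16  0.27  0.44] [0.5325 0.0093 0.0288] 9.0
```

play_rows --plan '[{"x": 0, "y": 0, "z": -0.01, "roll": 0}, {"x": 0, "y": 0, "z": -0.02, "roll": 0}, {"x": 0, "y": 0, "z": -0.03, "roll": 0}, {"x": 0, "y": 0, "z": -0.03, "roll": 0}, {"x": 0, "y": 0, "z": -0.02, "roll": 0}, {"x": 0, "y": 0, "z": 0, "roll": 0}, {"x": 0, "y": 0, "z": 0, "roll": 0}]' --claw 0

```text
time: 9.58
tcp_pos: [0.5334, 0.0095, 0.1411]
orientation: [179.8, 0.1, 148.7]
ft_force: [0.3, 0.6, -0.5]
opening: 0.0831
grasp_force: 0.0
```

```bash
python3 - <<'E'
from h import *
w=arm.read_camera("wrist"); s=arm.sense(); cv2.imwrite("pics/w7full.png",w); print(s["tcp_pos"],s["opening"],s["time"])
cv2.imwrite("pics/w7.png",np.hstack([w[0:480:1,100:560],cv2.resize(arm.read_camera("scene")[210:330,280:365],(340,480))]))
E
```

```text
[0.53261707 0.00939896 0.13941459] 0.08521738613564041 9.6333
```

View pics/w7.png

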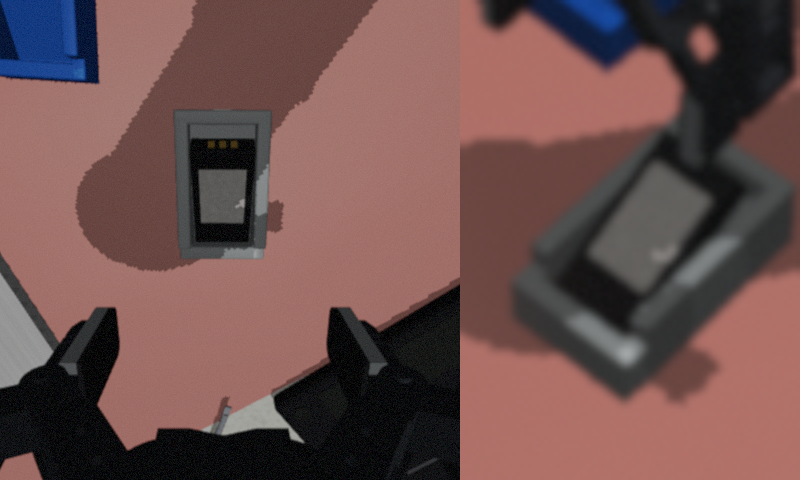

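The pack is tipped and stays up: the wrist view shows its raised end face with contacts at (222,145), and the scene view shows it leaning. From the contact height and the pad pixels, the tips are about 3 mm behind the reported TCP when shut and about 15 mm behind when open. I'll place the grasp with that, tips about 3 mm above the rim at the 40 mm opening.

play_rows --plan '[{"x": 0.02, "y": 0, "z": 0, "roll": 0}, {"x": 0.02, "y": 0, "z": 0, "roll": 0}, {"x": 0.016, "y": 0, "z": 0.01, "roll": 0}, {"x": 0, "y": 0, "z": 0.03, "roll": 0}, {"x": 0, "y": 0, "z": 0.03, "roll": 0}, {"x": 0, "y": 0, "z": 0.02, "roll": 0}, {"x": 0, "y": 0, "z": 0.01, "roll": 0}, {"x": 0, "y": 0, "z": 0, "roll": 0}]' --claw 0

```text
time: 10.35
tcp_pos: [0.4827, 0.0376, 0.0356]
orientation: [-179.7, -0.2, 148.6]
ft_force: [-0.8, -0.1, 0.1]
opening: 0.0857
grasp_force: 0.0
```

play_rows --plan '[{"x": 0, "y": 0, "z": 0.002, "roll": 0}, {"x": 0, "y": 0, "z": 0, "roll": 0}, {"x": 0, "y": 0, "z": 0, "roll": 0}, {"x": 0, "y": 0, "z": 0, "roll": 0}, {"x": 0, "y": 0, "z": 0, "roll": 0}, {"x": 0, "y": 0, "z": 0, "roll": 0}]' --claw 1 --newtons 40

```text
time: 10.85
tcp_pos: [0.4855, 0.0386, 0.0381]
orientation: [179.9, 0.1, 148.7]
ft_force: [0.2, 0.3, 3.3]
opening: 0.0387
grasp_force: 44.8
```

Gripped at an opening of about 39 mm. Now lifting gently.

play_rows --plan '[{"x": 0, "y": 0, "z": -0.005, "roll": 0}, {"x": 0, "y": 0, "z": -0.01, "roll": 0}, {"x": 0, "y": 0, "z": -0.015, "roll": 0}, {"x": 0, "y": 0, "z": -0.02, "roll": 0}, {"x": 0, "y": 0, "z": -0.02, "roll": 0}, {"x": 0, "y": 0, "z": -0.01, "roll": 0}, {"x": 0, "y": 0, "z": 0, "roll": 0}, {"x": 0, "y": 0, "z": 0, "roll": 0}]'

```text
time: 11.52
tcp_pos: [0.4847, 0.0386, 0.1167]
orientation: [180.0, -0.0, 148.6]
ft_force: [-0.3, 0.2, -2.4]
opening: 0.0383
grasp_force: 44.4
```

```bash
python3 - <<'E'
from h import *
w=arm.read_camera("wrist"); s=arm.sense(); print(s["tcp_pos"],s["opening"],s["grasp_force"],s["ft_force"])
cv2.imwrite("pics/w8.png",np.hstack([w[0:480:1,100:560],cv2.resize(arm.read_camera("scene")[190:310,280:365],(340,480))]))
E
```

```text
[0.48416816 0.03842691 0.11573188] 0.03856600620492903 44.43297207355499 [ 0.81486627  0.47644345 -1.51504419]
```

View pics/w8.png

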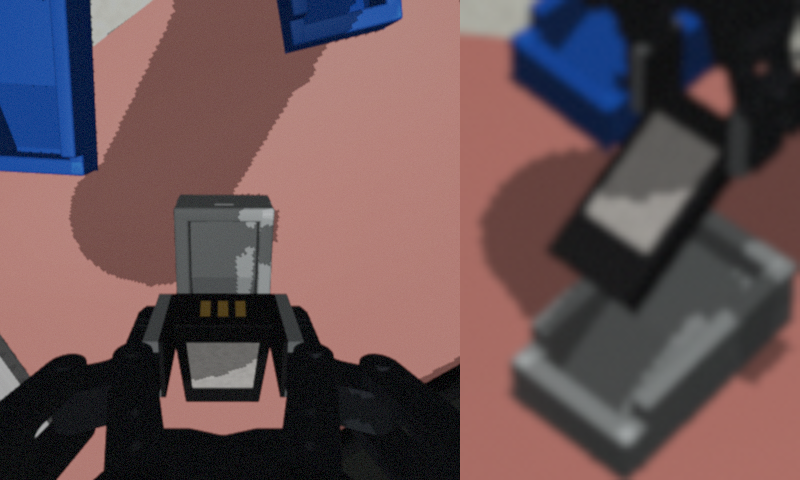

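The pack is firmly held and hanging clear: in the wrist crop its end face is between the pads at (222,308), and the scene view shows the cradle empty below it. Next I turn it to the tray's axis and carry it over.

play_rows --plan '[{"x": 0, "y": 0, "z": 0, "roll": -0.04}, {"x": 0, "y": 0, "z": 0, "roll": -0.07}, {"x": 0, "y": 0, "z": 0, "roll": -0.09}, {"x": 0, "y": 0, "z": 0, "roll": -0.09}, {"x": 0, "y": 0, "z": 0, "roll": -0.07}, {"x": 0, "y": 0, "z": 0, "roll": -0.047}, {"x": 0, "y": 0, "z": 0, "roll": 0}]'

```text
time: 12.2
tcp_pos: [0.4841, 0.0382, 0.1154]
orientation: [-179.9, -0.1, 172.1]
ft_force: [0.1, -0.2, 0.5]
opening: 0.0387
grasp_force: 44.4
```

play_rows --plan '[{"x": -0.002, "y": -0.012, "z": 0, "roll": 0}, {"x": -0.004, "y": -0.025, "z": 0, "roll": 0}, {"x": -0.005, "y": -0.03, "z": 0, "roll": 0}, {"x": -0.005, "y": -0.03, "z": 0, "roll": 0}, {"x": -0.005, "y": -0.03, "z": 0, "roll": 0}, {"x": -0.005, "y": -0.03, "z": 0, "roll": 0}, {"x": -0.005, "y": -0.03, "z": 0, "roll": 0}, {"x": -0.005, "y": -0.03, "z": 0, "roll": 0}]'

```text
time: 12.87
tcp_pos: [0.4893, -0.1835, 0.1162]
orientation: [180.0, -0.1, 171.9]
ft_force: [0.7, 0.7, -0.4]
opening: 0.0387
grasp_force: 44.4
```

play_rows --plan '[{"x": -0.004, "y": -0.025, "z": 0, "roll": 0}, {"x": -0.002, "y": -0.015, "z": 0, "roll": 0}, {"x": 0, "y": 0, "z": 0, "roll": 0}, {"x": 0, "y": 0, "z": 0, "roll": 0}]'

```text
time: 13.2
tcp_pos: [0.4896, -0.2229, 0.1159]
orientation: [180.0, -0.1, 171.8]
ft_force: [-0.1, -0.1, -1.6]
opening: 0.0389
grasp_force: 44.4
```

```bash
python3 - <<'E'
from h import *
s=arm.sense(); print(s["tcp_pos"],s["orientation"],s["opening"],s["grasp_force"])
im=arm.read_camera("scene"); cv2.imwrite("pics/s9.png",cv2.resize(im[150:330,90:300],(700,600)))
E
```

```text
[ 0.48964931 -0.22292305  0.11587102] [ 1.79991342e+02 -1.06704325e-01  1.71775566e+02] 0.03891081513506585 44.39451277256012
```

View pics/s9.png

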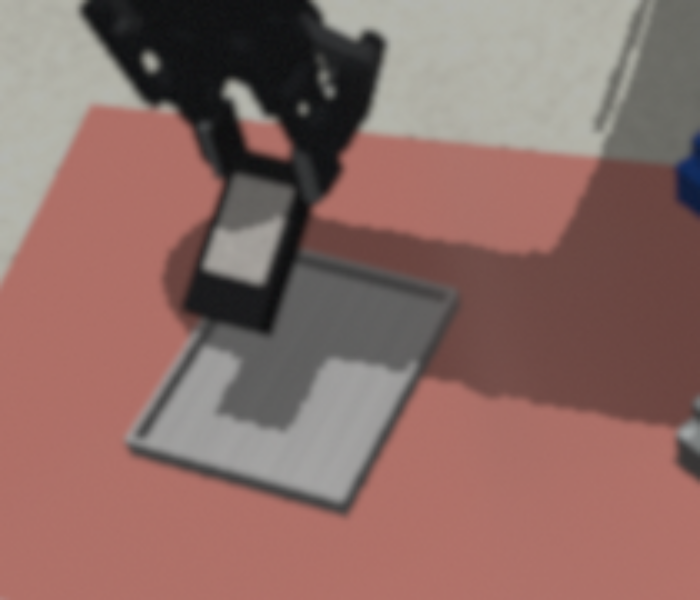

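The pack hangs over the tray, right side up (scene crop: pack (245,245), tray centre (290,385)). I've reached the picture limit, so from here I work by numbers. Lowering to first touch next.

play_rows --plan '[{"x": 0, "y": 0, "z": 0.01, "roll": 0}, {"x": 0, "y": 0, "z": 0.02, "roll": 0}, {"x": 0, "y": 0, "z": 0.02, "roll": 0}, {"x": 0, "y": 0, "z": 0.015, "roll": 0}, {"x": 0, "y": 0, "z": 0.007, "roll": 0}, {"x": 0, "y": 0, "z": 0.004, "roll": 0}, {"x": 0, "y": 0, "z": 0.002, "roll": 0}, {"x": 0, "y": 0, "z": 0, "roll": 0}]'

```text
time: 13.92
tcp_pos: [0.4908, -0.2217, 0.0392]
orientation: [-180.0, 0.0, 172.0]
ft_force: [0.8, 0.5, -1.0]
opening: 0.0385
grasp_force: 44.4
```

play_rows --plan '[{"x": 0, "y": 0, "z": 0.001, "roll": 0}, {"x": 0, "y": 0, "z": 0.001, "roll": 0}, {"x": 0, "y": 0, "z": 0.001, "roll": 0}, {"x": 0, "y": 0, "z": 0.001, "roll": 0}, {"x": 0, "y": 0, "z": 0, "roll": 0}]' --claw 1 --newtons 20

```text
time: 14.33
tcp_pos: [0.4905, -0.222, 0.0351]
orientation: [180.0, 0.0, 172.0]
ft_force: [-0.4, 0.6, 0.6]
opening: 0.0385
grasp_force: 44.6
```

play_rows --plan '[{"x": 0, "y": 0, "z": 0.001, "roll": 0}, {"x": 0, "y": 0, "z": 0.001, "roll": 0}, {"x": 0, "y": 0, "z": 0.001, "roll": 0}, {"x": 0, "y": 0, "z": 0.001, "roll": 0}, {"x": 0, "y": 0, "z": 0, "roll": 0}]'

```text
time: 14.75
tcp_pos: [0.4904, -0.2225, 0.0326]
orientation: [-179.9, 0.0, 172.0]
ft_force: [-6.5, 1.0, 9.5]
opening: 0.0388
grasp_force: 45.7
```

play_rows --plan '[{"x": 0, "y": 0, "z": 0.001, "roll": 0}, {"x": 0, "y": 0, "z": 0.001, "roll": 0}, {"x": 0, "y": 0, "z": 0, "roll": 0}]' --newtons 20

```text
time: 15.0
tcp_pos: [0.4904, -0.2227, 0.0308]
orientation: [-179.9, 0.0, 172.0]
ft_force: [-6.7, 2.4, 10.3]
opening: 0.0389
grasp_force: 46.0
```

play_rows --plan '[{"x": 0, "y": 0, "z": 0.001, "roll": 0}, {"x": 0, "y": 0, "z": 0.001, "roll": 0}, {"x": 0, "y": 0, "z": 0.001, "roll": 0}, {"x": 0, "y": 0, "z": 0, "roll": 0}]'

```text
time: 15.33
tcp_pos: [0.4903, -0.2228, 0.0275]
orientation: [-179.9, 0.0, 172.0]
ft_force: [-6.3, 0.2, 9.2]
opening: 0.0389
grasp_force: 46.3
```

The force holds at about 10 N while the hand sinks, so the pack is pivoting flat in the pads. Continuing.

play_rows --plan '[{"x": 0, "y": 0, "z": 0.0015, "roll": 0}, {"x": 0, "y": 0, "z": 0.0015, "roll": 0}, {"x": 0, "y": 0, "z": 0.0015, "roll": 0}, {"x": 0, "y": 0, "z": 0.0015, "roll": 0}, {"x": 0, "y": 0, "z": 0.0015, "roll": 0}, {"x": 0, "y": 0, "z": 0.0015, "roll": 0}]'

```text
time: 15.83
tcp_pos: [0.4905, -0.2227, 0.0184]
orientation: [-179.9, 0.0, 172.0]
ft_force: [-5.8, 0.5, 7.5]
opening: 0.0388
grasp_force: 46.9
```

play_rows --plan '[{"x": 0, "y": 0, "z": 0.0015, "roll": 0}, {"x": 0, "y": 0, "z": 0.0015, "roll": 0}, {"x": 0, "y": 0, "z": 0.0015, "roll": 0}, {"x": 0, "y": 0, "z": 0.0015, "roll": 0}, {"x": 0, "y": 0, "z": 0, "roll": 0}]'

```text
time: 16.25
tcp_pos: [0.4904, -0.2226, 0.0119]
orientation: [-179.9, 0.0, 172.0]
ft_force: [-3.7, 0.6, 7.3]
opening: 0.0385
grasp_force: 47.2
```

play_rows --plan '[{"x": 0, "y": 0, "z": 0.0015, "roll": 0}, {"x": 0, "y": 0, "z": 0.0015, "roll": 0}, {"x": 0, "y": 0, "z": 0.001, "roll": 0}, {"x": 0, "y": 0, "z": 0, "roll": 0}]'

```text
time: 16.58
tcp_pos: [0.4904, -0.2226, 0.0079]
orientation: [-179.9, 0.0, 172.0]
ft_force: [-5.1, 0.3, 6.0]
opening: 0.0387
grasp_force: 47.4
```

play_rows --plan '[{"x": 0, "y": 0, "z": 0.001, "roll": 0}, {"x": 0, "y": 0, "z": 0.001, "roll": 0}, {"x": 0, "y": 0, "z": 0, "roll": 0}]'

```text
time: 16.83
tcp_pos: [0.4905, -0.2225, 0.0058]
orientation: [-179.9, 0.0, 172.0]
ft_force: [-5.1, -0.1, 5.3]
opening: 0.0389
grasp_force: 47.3
```

play_rows --plan '[{"x": 0, "y": 0, "z": 0.001, "roll": 0}, {"x": 0, "y": 0, "z": 0.001, "roll": 0}, {"x": 0, "y": 0, "z": 0, "roll": 0}]'

```text
time: 17.08
tcp_pos: [0.4905, -0.2225, 0.0038]
orientation: [-180.0, 0.0, 172.0]
ft_force: [-4.2, 1.5, 5.8]
opening: 0.0389
grasp_force: 47.4
```

play_rows --plan '[{"x": 0, "y": 0, "z": 0.001, "roll": 0}, {"x": 0, "y": 0, "z": 0.001, "roll": 0}, {"x": 0, "y": 0, "z": 0, "roll": 0}]'

```text
time: 17.33
tcp_pos: [0.4906, -0.2225, 0.0018]
orientation: [-179.9, 0.0, 172.0]
ft_force: [-4.6, 0.2, 5.3]
opening: 0.0387
grasp_force: 47.5
```

```bash
python3 - <<'E'
from h import *
s=arm.sense(); print(s["tcp_pos"],s["ft_force"])
im=arm.read_camera("top"); arm.read_camera("scene")
for c in("top","scene"):
  for r in arm.pinpoint(c,"pack_wide")[:3]: print(c,np.round(r["location"]),round(r["score"],2),atz(c,r["location"],.003).round(3))
E
```

```text
[ 0.49056948 -0.22252172  0.00180652] [-4.56311463  0.17563842  5.30565302]
scene [179. 266.] 0.75 [ 0.526 -0.224  0.003]
```

The network puts the pack at (0.526, −0.224), about 9 mm from the tray centre. Lowering the last bit, then opening partly and retreating.

play_rows --plan '[{"x": 0, "y": 0, "z": 0.001, "roll": 0}, {"x": 0, "y": 0, "z": 0.001, "roll": 0}, {"x": 0, "y": 0, "z": 0, "roll": 0}]'

```text
time: 17.78
tcp_pos: [0.4907, -0.2225, 0.0008]
orientation: [-179.9, 0.0, 172.0]
ft_force: [-7.1, 1.7, 9.3]
opening: 0.0387
grasp_force: 48.0
```

play_rows --plan '[{"x": 0, "y": 0, "z": 0, "roll": 0}, {"x": 0, "y": 0, "z": 0, "roll": 0}, {"x": 0, "y": 0, "z": 0, "roll": 0}, {"x": 0, "y": 0, "z": 0, "roll": 0}]' --claw 0.3

```text
time: 18.12
tcp_pos: [0.4904, -0.2219, -0.0014]
orientation: [180.0, -0.0, 172.0]
ft_force: [-0.3, 0.8, -0.5]
opening: 0.0597
grasp_force: 0.0
```

play_rows --plan '[{"x": 0, "y": 0, "z": -0.01, "roll": 0}, {"x": 0, "y": 0, "z": -0.02, "roll": 0}, {"x": 0, "y": 0, "z": -0.03, "roll": 0}, {"x": 0, "y": 0, "z": -0.04, "roll": 0}, {"x": 0, "y": 0, "z": -0.04, "roll": 0}, {"x": 0, "y": 0, "z": 0, "roll": 0}, {"x": 0, "y": 0, "z": 0, "roll": 0}]'

```text
time: 18.7
tcp_pos: [0.4921, -0.2223, 0.1429]
orientation: [-180.0, 0.4, 172.0]
ft_force: [-0.3, -0.3, -1.4]
opening: 0.0597
grasp_force: 0.0
```

```bash
cat > chk.py <<'E'
from h import *
import h
from scipy.spatial.transform import Rotation as R
s=arm.sense(); im=arm.read_camera("wrist"); cv2.imwrite("pics/end.png",im); arm.read_camera("scene"); arm.read_camera("top")
T=np.eye(4);T[:3,:3]=R.from_euler("xyz",s["orientation"],degrees=True).as_matrix();T[:3,3]=s["tcp_pos"]
m=dict(cm("wrist"));m["T"]=T@np.array(m["mount"]); h0=cm; h.cm=lambda n:m if n=="wrist" else h0(n)
for c in("top","scene","wrist"):
  for q in("pack_wide","pack_slim"):
    for r in arm.pinpoint(c,q)[:2]: print(c,q,np.round(r["location"]),round(r["score"],2),atz(c,r["location"],.003 if q=="pack_wide" else .024).round(3))
v=cv2.cvtColor(im,cv2.COLOR_BGR2GRAY); mk=(v<45).astype(np.uint8); mk[:,:200]=0; mk[:,440:]=0; mk[310:]=0
mk=cv2.morphologyEx(mk,cv2.MORPH_CLOSE,np.ones((5,5)))
n,l,st,c=cv2.connectedComponentsWithStats(mk)
for k in range(1,n):
  if st[k,4]>1500:
    cs,_=cv2.findContours((l==k).astype(np.uint8),cv2.RETR_EXTERNAL,cv2.CHAIN_APPROX_NONE); hh=cv2.convexHull(cs[0])
    ap=cv2.approxPolyDP(hh,6,True).reshape(-1,2); P=np.array([atz("wrist",p,.019)[:2] for p in ap]); print(ap.tolist(),P.round(3).tolist(),"sides",np.linalg.norm(P-np.roll(P,1,0),axis=1).round(4))
E
python3 chk.py
```

```text
top pack_wide [440. 218.] 0.78 [ 0.521 -0.228  0.003]
top pack_slim [191. 239.] 0.69 [0.482 0.264 0.024]
top pack_slim [439. 222.] 0.21 [ 0.509 -0.221  0.024]
scene pack_wide [179. 267.] 0.82 [ 0.528 -0.222  0.003]
scene pack_slim [482. 280.] 0.84 [0.484 0.271 0.024]
wrist pack_wide [322. 261.] 0.93 [ 0.527 -0.228  0.003]
[[347, 213], [345, 309], [299, 309], [297, 215]] [[0.486, -0.203], [0.565, -0.215], [0.56, -0.252], [0.482, -0.24]] sides [0.0372 0.0804 0.0373 0.0788]
```

```bash
python3 -c "
from h import *
print(arm.finish_job())"
```

```text
the job is handed in; nothing more can be done
None
```

I handed the job in at about 19 s. The wide pack tipped, was lifted out and set down in the tray, apparently flat, about 10 mm from the tray's centre, with the slim pack still in its cradle; no verdict came back. I viewed 11 pictures, one over the limit of 10, so the final placement was checked only by numbers.

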